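Turn the key holder to the gauge bar and lower the key cutter's guard

ROBOT

A 7-joint arm with a two-finger parallel gripper is mounted at the origin on the work surface. World frame = base frame: x ahead of the robot, y to its left, z up, the work surface at z = 0. Lengths are in m, angles in degrees, forces in N, time in s.
With the tool pointing down it reaches from about 0.425 to 0.875 m from the base axis. Payload 8.4 kg.
Tool frame: the origin (TCP) lies midway between the tips of the shut fingers; the grasp point (between the pads) lies 19 mm behind it; y points along the fingers, x is the direction in which the jaws open and shut, and the axes are right-handed (so a half turn about y gives the same grasp; the last joint's range is limited). The gripper opens to 87 mm and grips with 3 to 60 N. Pads are 19 mm wide; open, the fingers measure 117 mm over their backs; the gripper's body (75 mm by 190 mm) begins 51 mm behind the grasp point.
Start: joints at [-81.887, 19.091, 2.286, 83.961, -0.768, 76.965, -3.352], TCP at [0.155, 0.631, 0.223] pointing down, gripper open.
Joint ranges: [-147.57, 147.57], [-21.85, 119.76], [-74.77, 79.35], [14.55, 137.4], [-85.83, 265.84], [4.83, 119.75], [-152.11, 152.11]. Speed limits (degrees/s): [127.2, 127.2, 159.86, 159.86, 180, 180, 180].

INTERFACE

Orientations are given as [roll, pitch, yaw] about the fixed x, y, z axes, in that order (R = Rz(yaw) Ry(pitch) Rx(roll)).
In Python, from plant import env gives the robot as it stands. The module is installed in compiled form; this text tells all that it offers.
- The arm moves only by the tool carry_out, never from a script. Its argument "targets" is a list of rows, each a list of 4 numbers: the shift along the tool's x, y, z in cm, then the turn about the tool's y in degrees. In form: [[x, y, z, turn], ...]. A call has 1 to 12 rows; each row shifts and turns the commanded pose from where the row before left it, along the tool's axes as they then stand; what a row does not reach is not made up. A row lasts 1/10 s, in which the tool goes at most 50 mm and 8.59 degrees, less where a joint would pass 70% of its speed; a pose out of reach is approached as far as the arm can. A call is refused whole if a number of a shift passes 5 or a number of a turn 8.59, either way. A call with a gripper value outside its range is refused whole. "jaw" is the opening, from 0 (shut) to 1 (fully open), set as the call begins (left out, the last holds). The fingers move at their own pace and stop on an object; the grip force is fixed at half the most. Time passes only in rows, so rows that do not move let the fingers close. It gives the time, the measured TCP pose, the force and the opening at its end, in the units of the state.
- env.sense(): the state, without advancing time (a new reading comes with each control period).
- env.grab_frame(name): name is "side" or "top" or "wrist"; returns a dict with "color" (420x560x3 uint8, red, green, blue), "z_map" (420x560 float32, m along the optical axis (not along the pixel's ray), 0 where there is no reading), "vertical_fov" (degrees; the focal length in pixels is half the picture's height over the tangent of half this angle, whatever the lens; pixels are square), "cx", "cy" (the principal point, pixels), "world_from_camera" (4x4, takes a point from camera to world coordinates). Camera axes: x right, y down, z forward; pixel columns grow to the right and rows downward; lengths in m; the calibration is good to about 2 mm. A picture is of the moment at which its call begins.
- env.sign_off(): hands the job in, once; it reports no verdict.
The state is a dict: "time": time; "q": joint angles; "dq": joint speeds; "tau": joint torques, N m; "ee_pos": TCP position; "tcp_rot": TCP orientation; "contact_force": force on the tool from outside, world axes, zero at the start; "moment": the same for the moment, N m; "width": finger opening in m.
Only numpy, scipy, OpenCV 4.12 (cv2) and the standard library are available. Lean on these libraries where they do the work, as an engineer would, in place of code of your own. Each camera call takes 0.05 s, during which the arm holds its last target. There are 200 camera calls.

TASK

On the key cutting machine, turn the blue key holder about a quarter turn on the deck so that the key's tip end faces the gauge bar, and set it flat and flush against the middle of the bar (red mark) while the guard is still up. Then lower the guard gently (it has an orange lip to hold it by), without letting it drop, until it rests fully down on its stops. Leave the other things on the bench as they are.

Things in the scene. Friction and masses are not known exactly. Their poses are not given: they have to be found in the camera images.
- machine: Cream key cutting machine, fixed. Origin: underside centre, on the bench; -x side faces the robot. Base 340 (x) by 360 (y), 40 high. Flat steel deck 45 above the bench: x -168..52, y -120..120. Dark gauge bar across it, 100 long (y), 14 thick, 22 above the deck, front face at x=-65, red mark at its middle; brass cutter behind. Motor housing 180 high at x -30..70, y 110..175.
- bar_face (a point): Middle of the gauge bar's front face at deck height (machine frame -65, 0, 45); axes as the machine's (x points into the bar, away from the robot).
- key_holder: Loose blue block, 40 by 40 by 30 high, 0.2 kg, key and steel clamp on top (37 high in all). Origin: underside centre. Brass key along its x: tip at the +x face, round bow (26 dia, 30 to 33 up) overhangs the -x face by 24. Grip the plain +y and -y faces, 40 apart. Starts on the deck, turned +70 to +110 degrees from the machine, centre 69 to 77 from the bar face.
- holder_face (a point): Bottom middle of the key holder's +x (key tip) face, 20 from its origin: this face goes flush against the gauge bar.
- guard (a joint): Angle of the clear guard (rad): 0 fully down on its rubber stops, grows as it opens, at most 1.25. Starts at 0.70 to 0.86, balanced by hinge friction; below 0.5 to 0.6 it falls by itself (0.45 kg) unless held.
- guard_hinge (a point): Middle of the guard's hinge line (along the machine's y), at (90, 0, 70) in the machine frame. Axes turn with the guard (the machine's when down; opening by a turns them by a about +y). In these axes: roof 190 long at z=90; front panel at x=-190, z 50..90; cheeks at y=+-97, z 20..90; all clear, 5 thick; orange lip at the top front edge.
- guard_lip (a point): Grip point on the guard's orange lip, a flat plate 200 wide (y), 8 thick, 50 long. In guard_hinge axes its root is at (-190, 0, 90), it rises along (-0.423, 0, 0.906), and this point, 27 from the root, is at (-201.4, 0, 114.5). Guard down: the lip leans 25 degrees from vertical towards the robot. Axes turn with the guard.
- lock_cylinder: Bystander: brass lock cylinder, 27 dia, 37 high, standing on the front right corner of the machine's base. Origin at the centre of its underside.
- carton_a: Bystander: yellow and black lock carton, 65 by 65 by 95 high, on the bench. Origin under its centre.
- carton_b: Bystander: another such carton.
- padlock: Bystander: brass padlock standing on the bench, 45 by 24 by 73 high. Origin under its centre.
- screwdriver: Bystander: red handled screwdriver lying on the bench.
- paper_roll: Bystander: white paper roll, 110 dia, 220 high, standing on the bench. Origin under its centre.
There are look-alikes about, which are no part of the job. Of the things like the key_holder, leave any that is green; of the rest the smaller one is meant.

How it is judged (in metres and radians):
On the way, in this order (a step that is already met when the one before it is completed fails the run):
1. the key holder stands turned, with its key tip face flush against the middle of the gauge bar and released, while the guard is still up (x of holder_face in the frame of bar_face between -0.005 and 0.004 m and y of holder_face in the frame of bar_face between -0.025 and 0.025 m and z of holder_face in the frame of bar_face below 0.004 m and angle between the x axis of key_holder and the x axis of machine, either way round below 0.12 rad and angle between key_holder's own z axis and vertical below 0.08 rad and value of joint guard above 0.4 rad and contact force between the fingers and key_holder below 0.1 N and linear speed of key_holder below 0.03 m/s), for 0.2 s.
2. the guard is down on its stops (value of joint guard below 0.03 rad), for 0.2 s.
At the end, for the whole second after the job is handed in: The key holder stands flat and still on the deck, key tip face against the gauge bar (gap at most 5 mm, square within 0.12 rad, within 25 mm of the bar's middle), and the guard is fully down (joint under 0.03 rad) (x of holder_face in the frame of bar_face between -0.005 and 0.004 m and y of holder_face in the frame of bar_face between -0.025 and 0.025 m and z of holder_face in the frame of bar_face below 0.004 m and angle between the x axis of key_holder and the x axis of machine, either way round below 0.12 rad and angle between key_holder's own z axis and vertical below 0.08 rad and value of joint guard below 0.03 rad and linear speed of key_holder below 0.02 m/s); the robot touches nothing.
It fails at once if the guard drops: it moves down faster than 1.2 rad/s within the last 0.3 rad above its stops (value of joint guard below 0.3 rad and velocity of joint guard below -1.2 rad/s).
It fails at once if a bystander is displaced by more than 30 mm (distance of any of lock_cylinder, carton_a, carton_b, padlock, screwdriver, paper_roll from where it was at the start of the episode above 0.03 m).
It also fails if it takes over 67 s, if anything falls off the work surface, if the arm or the gripper's body presses on something with over 40 N, if the wrist force passes 120 N, or if a joint passes its speed limit or range.

## Working session

There is one attempt and no reset: what is moved stays moved. The work goes in short steps, Python scripts to look and compute and a tool call to move; the robot and the scene stay as the last step left them, time stands still between calls to the robot, and variables do not carry over. Pictures are saved under pics/ and viewed, about 8 in all and at most 12, crops included, and the job is handed in when it is done.

Besides the shell and the picture viewer there is one more tool, called after ">>>" by a JSON object that holds its "api" and its "payload", one argument or row to a line. carry_out: Moves the arm, as the interface text tells. Its arguments: {"type":"object","properties":{"targets":{"type":"array","items":{"type":"array","items":{"type":"number"}}},"jaw":{"type":"number"}},"required":["targets"]}

```bash
mkdir -p pics; cat > h.py <<'E'
import numpy as np, cv2
from plant import env
def snap(name,fn):
    f=env.grab_frame(name); np.savez('pics/'+fn+'.npz',**{k:np.array(v) for k,v in f.items()})
    cv2.imwrite('pics/'+fn+'.png',f['color'][:,:,::-1]); return f
def load(fn): return dict(np.load('pics/'+fn+'.npz'))
def pt(f,u,v,z=None):
    H=f['color'].shape[0]; fl=H/2/np.tan(np.radians(f['vertical_fov'])/2)
    if z is None: z=f['z_map'][int(v),int(u)]
    T=f['world_from_camera']
    return T[:3,:3]@(np.array([(u-f['cx'])/fl,(v-f['cy'])/fl,1])*z)+T[:3,3]
def ptz(f,u,v,h):
    a=f['world_from_camera'][:3,3]; d=pt(f,u,v,1.0)-a
    return a+d*(h-a[2])/d[2]
def proj(f,p):
    H=f['color'].shape[0]; fl=H/2/np.tan(np.radians(f['vertical_fov'])/2)
    T=f['world_from_camera']; c=T[:3,:3].T@(np.array(p)-T[:3,3]); return fl*c[0]/c[2]+f['cx'],fl*c[1]/c[2]+f['cy']
E
python3 - <<'E'
from h import *
print(env.sense())
a=snap('top','t0');b=snap('side','s0')
for f in (a,b): print(f['vertical_fov'],f['cx'],f['cy'],np.round(f['world_from_camera'],3).tolist())
E
```

```text
{'time': 0.0, 'q': array([-81.88833157,  19.13119918,   2.2837881 ,  84.01122131,
        -0.76687538,  76.96532105,  -3.35176526]), 'dq': array([ 0.04190016,  0.01089875,  0.03409127,  0.10921032, -0.00796515,
        0.03029477,  0.01206959]), 'tau': array([-1.44409987e-03, -6.56347632e+01,  1.33379783e+00, -4.03800201e+01,
       -5.99174411e-02,  4.46679967e-02,  1.58215121e-04]), 'ee_pos': array([0.15490976, 0.63078665, 0.22166401]), 'tcp_rot': array([-90.00686616,   0.09226592,  76.20460342]), 'contact_force': array([ 0.90796344, -0.2352531 ,  1.1920715 ]), 'moment': array([0.05133788, 0.01203103, 0.00105437]), 'width': 0.08711701438920748}
45.56598028951991 291.7632662337597 212.98804251466592 [[0.019, -0.998, 0.065, 0.438], [-1.0, -0.02, -0.011, 0.02], [0.013, -0.065, -0.998, 1.681], [0.0, 0.0, 0.0, 1.0]]
47.546053496433416 280.2978333047914 215.52344621310468 [[0.82, -0.314, 0.479, -0.027], [-0.573, -0.454, 0.682, -0.79], [0.003, -0.834, -0.552, 0.782], [0.0, 0.0, 0.0, 1.0]]
```

View pics/t0.png

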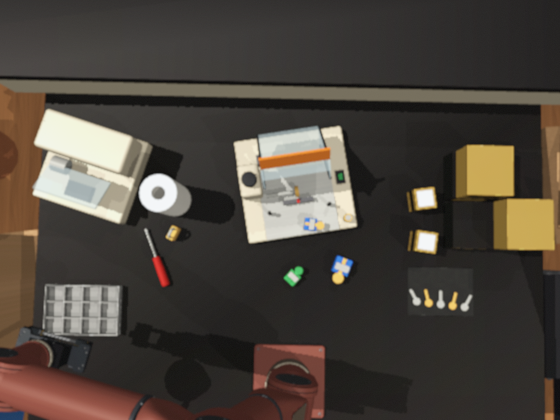

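View pics/s0.png

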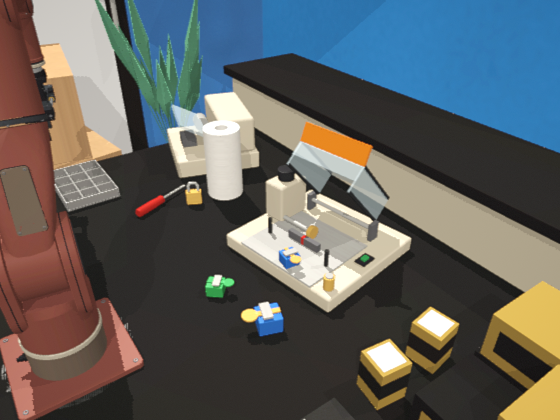

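Candidates: the blue holder on the deck (top 313,224; side 290,257), the blue one on the bench (top 342,267; side 268,320), which looks larger, and the green one (top 293,276). The deck one is the smaller blue and stands on the deck as described. I'll confirm it in an enlarged crop.

```bash
python3 - <<'E'
from h import *
a=load('t0');b=load('s0')
A=cv2.resize(a['color'][120:290,225:365],None,fx=3.5,fy=3.5,interpolation=cv2.INTER_CUBIC)
B=cv2.resize(b['color'][210:345,220:350],None,fx=3,fy=3,interpolation=cv2.INTER_CUBIC)
B=cv2.copyMakeBorder(B,0,max(0,A.shape[0]-B.shape[0]),0,0,cv2.BORDER_CONSTANT)[:, :310]
B=B[:A.shape[0]]
cv2.imwrite('pics/c0.png',np.hstack([A,B])[:600,:,::-1])
E
```

```text
(no output)
```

View pics/c0.png

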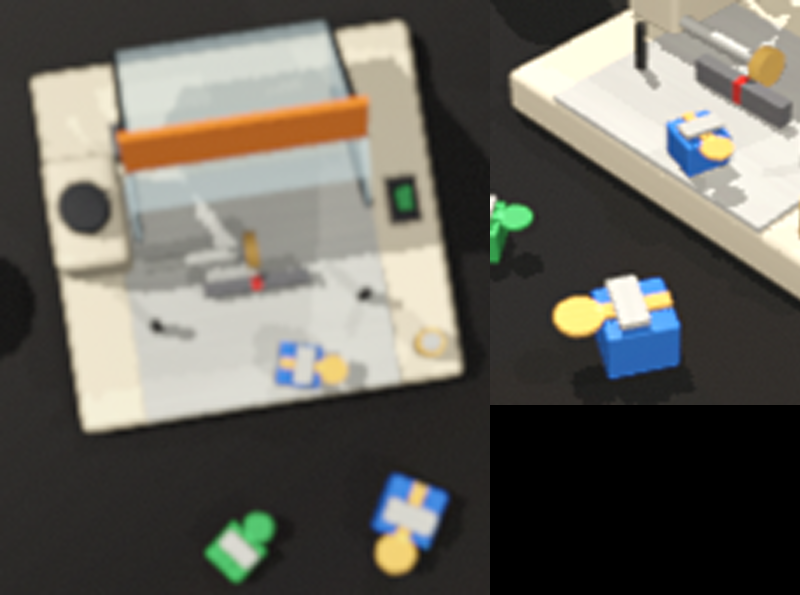

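The crop shows the bench blue clearly larger than the one on the deck (crop 300,365). So the deck one is the target. Its bow points right (crop 333,368) and its tip left. Next I'll fit the machine and holder poses.

```bash
cat > m.py <<'E'
from h import *
a=load('t0')
P=lambda u,v,h: ptz(a,225+(u+.5)/3.5-.5,120+(v+.5)/3.5-.5,h)[:2]
src=np.array([[170,180],[170,-180],[-170,-180],[-170,180],[-58,0]])/1000.
dst=np.array([P(31,76,.04),P(409,21,.04),P(464,374,.04),P(84,431,.04),P(257,283,.067)])
M,_=cv2.estimateAffinePartial2D(src[:4],dst[:4]); s=np.hypot(M[0,0],M[1,0]); th=np.arctan2(M[1,0],M[0,0])
R=np.array([[np.cos(th),-np.sin(th)],[np.sin(th),np.cos(th)]]); t=dst[:4].mean(0)-R@src[:4].mean(0)
if __name__=='__main__':
    print(s,np.degrees(th),t,((dst-t)@R*1000).round(1).tolist())
    mm=lambda u,v,h:((P(u,v,h)-t)@R*1000).round(1)
    print('bow',mm(333,368,.077),'key tip end',mm(284,364,.077))
    # blue pixels
    roi=a['color'][215:240,295:330].astype(int); m=(roi[...,2]>roi[...,0]+60)
    v,u=np.nonzero(m); 
    print(cv2.minAreaRect(np.stack([u,v],1).astype(np.float32)))
    for k in [(157,326),(363,294)]: print('post',mm(*k,.09),pt(a,225+k[0]/3.5,120+k[1]/3.5))
    # lip centre
    for k in [(120,135),(367,101),(122,170),(367,132)]:
        w=pt(a,225+k[0]/3.5,120+k[1]/3.5); print('lip',((w[:2]-t)@R*1000).round(1),w[2])
E
python3 m.py
```

```text
1.0021250562618993 9.67961304942054 [ 0.6420995  -0.00807334] [[169.9, 181.6], [169.8, -181.4], [-170.0, -180.3], [-169.8, 180.1], [-58.6, 0.3]]
bow [-147.2  -56.6] key tip end [-136.9  -12.6]
((14.963415145874023, 8.829269409179688), (11.374448776245117, 11.374448776245117), 6.340191841125488)
post [-86.   97.2] [0.53979007 0.07205059 0.0913048 ]
post [-84.9 -93.1] [ 0.57297721 -0.11527009  0.08968068]
lip [49.5 98. ] 0.3216200597425367
lip [ 48.5 -98.3] 0.31719540653849587
lip [ 68.  108.5] 0.03476450400025399
lip [ 29.8 -98.5] 0.28200443756045157
```

Machine is at (0.642, −0.008) with yaw 9.7°. The holder is at machine (−140, −26), turned about 77°, and the guard is open about 0.84 rad. I'm moving in above it for a wrist view.

>>> {"api": "carry_out", "payload": {
  "targets": [
    [0,-5,0,0],
    [0,-5,0,0],
    [-2.37,0,-4.19,0],
    [-2.37,0,-4.19,0],
    [-2.37,0,-4.19,0],
    [-2.37,0,-4.19,0],
    [-2.37,0,-4.19,0],
    [-2.37,0,-4.19,0],
    [-2.37,0,-4.19,0]
  ],
  "jaw": 1
}}

```text
time: 1.0
ee_pos: [0.4013, 0.3985, 0.3224]
tcp_rot: [-90.0, 0.0, 76.2]
contact_force: [0.9, 1.7, 0.9]
width: 0.0873
```

>>> {"api": "carry_out", "payload": {
  "targets": [
    [-3.73,0,-2.29,0],
    [-3.73,0,-2.29,0],
    [-3.73,0,-2.29,0],
    [-3.73,0,-2.29,0],
    [-3.73,0,-2.29,0],
    [-3.73,0,-2.29,0],
    [-3.79,0,-1.34,0],
    [-3.79,0,-1.34,0],
    [-3.79,0,-1.34,0],
    [-3.79,0,-1.34,0],
    [-3.79,0,-1.34,0]
  ]
}}

```text
time: 2.1
ee_pos: [0.4999, -0.0517, 0.3224]
tcp_rot: [-90.0, -0.0, 76.2]
contact_force: [0.7, -0.3, -1.4]
width: 0.087
```

>>> {"api": "carry_out", "payload": {
  "targets": [
    [0,0,0,8],
    [0,0,0,8],
    [0,0,0,8],
    [0,0,0,8],
    [0,0,0,8],
    [0,0,0,8],
    [0,0,0,8],
    [0,0,0,8],
    [0,0,0,8],
    [0,0,0,7.5],
    [0,0,0,0]
  ]
}}

```text
time: 3.2
ee_pos: [0.5, -0.05, 0.3223]
tcp_rot: [-90.0, 0.0, -3.4]
contact_force: [0.6, 0.7, -0.0]
width: 0.087
```

```bash
python3 - <<'E'
from h import *
s=env.sense(); print(s['time'],s['ee_pos'],s['tcp_rot'],s['q'],s['contact_force'])
f=snap('wrist','w1')
im=cv2.resize(f['color'],(784,588),interpolation=cv2.INTER_CUBIC)
cv2.imwrite('pics/w1b.png',im[:,:,::-1])
E
```

```text
3.2 [ 0.50003228 -0.05000664  0.32232365] [-9.00060312e+01  2.61179072e-02 -3.42409429e+00] [-35.89649551  -2.08126678  35.94448333  96.15374899   1.22969669
  85.55892529  -3.48987046] [ 0.56591156  0.65790013 -0.01527444]
```

View pics/w1b.png

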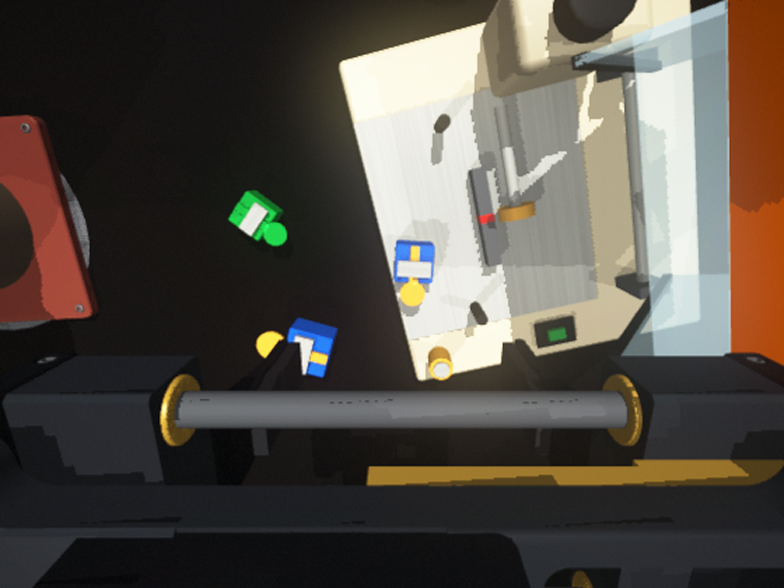

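The wrist view shows the holder at (414,262), its bow at (411,293) and the red mark at (486,218). I'll measure the holder and bar from depth.

```bash
cat > hold.py <<'E'
from m import *
def cloud(f):
    H,W=f['z_map'].shape; u,v=np.meshgrid(np.arange(W),np.arange(H)); z=f['z_map']
    fl=H/2/np.tan(np.radians(f['vertical_fov'])/2); T=f['world_from_camera']
    p=np.stack([(u-f['cx'])/fl*z,(v-f['cy'])/fl*z,z],-1)@T[:3,:3].T+T[:3,3]
    q=p.copy(); q[...,:2]=(p[...,:2]-t)@R; return p,q*1000   # world m, machine mm
def holder(f):
    p,q=cloud(f); c=f['color'].astype(int); ok=f['z_map']>0
    near=ok&(q[...,0]>-175)&(q[...,0]<-60)&(abs(q[...,1])<90)
    top=near&(c[...,2]>c[...,0]+50)&(c[...,2]>c[...,1]+20)&(q[...,2]>68)
    box=cv2.minAreaRect(q[top][:,:2].astype(np.float32))
    bow=near&(q[...,2]>68)&(c[...,0]>c[...,2]+80)
    b=q[bow][:,:2]
    bar=ok&(abs(q[...,1])<45)&(q[...,0]>-80)&(q[...,0]<-40)&(q[...,2]>60)&(q[...,2]<72)&(c.max(-1)<120)
    print('blue top n',top.sum(),'rect',box,'z',np.median(q[top][:,2]))
    print('yellow mean',b.mean(0),'min',b.min(0),'max',b.max(0))
    if bar.sum(): print('bar x 5/95%',np.percentile(q[bar][:,0],[2,98]),'z',np.median(q[bar][:,2]))
    red=ok&(c[...,0]>150)&(c[...,1]<60)&(c[...,2]<60)&(abs(q[...,1])<40)&(q[...,2]<75)&(q[...,0]<-40)
    if red.sum(): print('red',q[red].mean(0))
    d=near&(abs(q[...,2]-45)<6); print('deck z',np.median(q[d][:,2]))
E
python3 - <<'E'
from hold import *
holder(load('w1'))
E
```

```text
blue top n 373 rect ((-135.87074279785156, -27.94281005859375), (39.1303596496582, 39.85598373413086), 74.13798522949219) z 75.29821547989957
yellow mean [-114.37089674   -5.64338885] min [-157.32249363  -71.18673135] max [-60.08091186   7.65844787]
bar x 5/95% [-61.00859611 -47.27241789] z 66.7348116102257
deck z 45.48300804640426
```

>>> {"api": "carry_out", "payload": {
  "targets": [
    [1.33,0,-0.76,0],
    [0,0,0,1.9],
    [0,5,0,0],
    [0,5,0,0],
    [0,5,0,0],
    [0,5,0,0],
    [0,3,0,0],
    [0,2,0,0],
    [0,1.2,0,0],
    [0,0,0,0]
  ]
}}

```text
time: 4.25
ee_pos: [0.5121, -0.0584, 0.0594]
tcp_rot: [-90.0, 0.1, -5.1]
contact_force: [-0.2, 0.1, 0.8]
width: 0.0873
```

```bash
python3 - <<'E'
from h import *
s=env.sense(); print(s['time'],s['ee_pos'],s['tcp_rot'],s['contact_force'])
f=snap('wrist','w2');g=snap('side','s2')
A=cv2.resize(f['color'],(560,420)); B=cv2.resize(g['color'][180:320,220:420],(600,420),interpolation=cv2.INTER_CUBIC)
im=np.hstack([A,B]); im=cv2.resize(im,None,fx=.68,fy=.68,interpolation=cv2.INTER_AREA)
cv2.imwrite('pics/v2.png',im[:,:,::-1])
E
```

```text
4.25 [ 0.51214746 -0.05835394  0.05941562] [-90.04786761   0.13363491  -5.07059284] [-0.15459781  0.09055331  0.80264723]
```

View pics/v2.png

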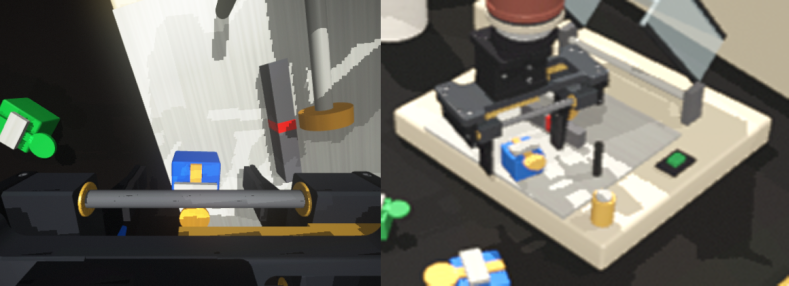

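The holder (195,165 in the left half) sits between the open fingers and the motion was clean. z is 9 mm high, so I'll lower by that and grip.

>>> {"api": "carry_out", "payload": {
  "targets": [
    [0,0.5,0,0],
    [0,0.4,0,0],
    [0,0,0,0]
  ]
}}

```text
time: 4.65
ee_pos: [0.513, -0.0582, 0.0515]
tcp_rot: [-90.0, 0.0, -5.2]
contact_force: [-0.6, 0.5, 0.1]
width: 0.0872
```

>>> {"api": "carry_out", "payload": {
  "targets": [
    [0,0,0,0],
    [0,0,0,0],
    [0,0,0,0],
    [0,0,0,0],
    [0,0,0,0],
    [0,0,0,0],
    [0,0,0,0],
    [0,0,0,0]
  ],
  "jaw": 0
}}

```text
time: 5.45
ee_pos: [0.5131, -0.0583, 0.0516]
tcp_rot: [-90.0, 0.0, -5.2]
contact_force: [0.0, 0.2, -0.0]
width: 0.0397
```

>>> {"api": "carry_out", "payload": {
  "targets": [
    [0,-0.6,0,0],
    [0,0,0,8],
    [0,0,0,8],
    [0,0,0,8],
    [0,0,0,8],
    [0,0,0,8],
    [0,0,0,8],
    [0,0,0,8],
    [0,0,0,8],
    [0,0,0,8],
    [0,0,0,3.1],
    [0,0,0,0]
  ]
}}

```text
time: 6.65
ee_pos: [0.513, -0.0582, 0.0577]
tcp_rot: [-90.0, -0.0, -80.3]
contact_force: [0.0, 0.7, -1.7]
width: 0.0398
```

>>> {"api": "carry_out", "payload": {
  "targets": [
    [-1.4,0,1,0],
    [-1.4,0,1,0],
    [0,0,1,0],
    [0,0,1,0],
    [0,0,0,0],
    [0,0,0,0]
  ]
}}

```text
time: 7.25
ee_pos: [0.5478, -0.0248, 0.0574]
tcp_rot: [-90.0, -0.0, -80.3]
contact_force: [-0.3, -0.4, -1.3]
width: 0.0401
```

```bash
python3 - <<'E'
from hold import *
s=env.sense(); print(s['time'],s['ee_pos'],s['tcp_rot'],s['contact_force'],s['q'],s['width'])
print('tcp machine',(s['ee_pos'][:2]-t)@R)
f=snap('wrist','w3');g=snap('side','s3');snap('top','t3')
A=f['color']; B=cv2.resize(g['color'][180:320,220:420],(600,420),interpolation=cv2.INTER_CUBIC)
im=np.hstack([A,B]); im=cv2.resize(im,None,fx=.68,fy=.68,interpolation=cv2.INTER_AREA)
cv2.imwrite('pics/v3.png',im[:,:,::-1])
holder(f)
E
```

```text
7.25 [ 0.54775137 -0.02482501  0.05740867] [-9.00349536e+01 -4.62410305e-02 -8.03414393e+01] [-0.31419573 -0.43421541 -1.25932762] [-42.73899702  21.28552862  48.55863283 110.58564694 -18.98840377
  56.47119963 -65.76930833] 0.04012987577991136
tcp machine [-0.09582153 -0.00064961]
blue top n 2603 rect ((-96.58856201171875, -0.8825225830078125), (39.53837966918945, 40.73046112060547), 88.90575408935547) z 80.87486596734641
yellow mean [-91.3636439   -7.23059473] min [-129.47772202  -49.49169077] max [-60.00426891  25.77127155]
bar x 5/95% [-77.20090746 -47.06559234] z 67.39082175971492
red [-56.63621243  -0.46993832  67.69503494]
deck z 45.439858849837165
```

View pics/v3.png

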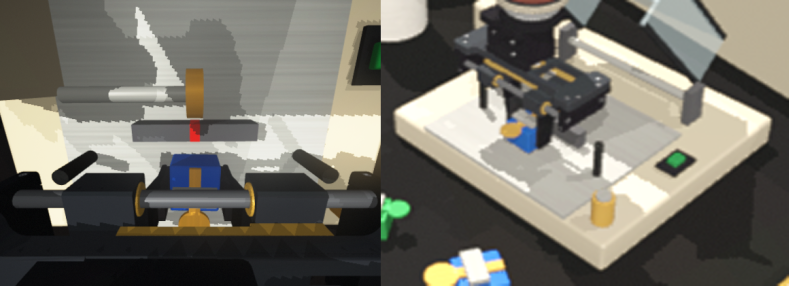

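The view shows the holder held square and lined up with the red mark (195,130), with about 13 mm to go. I'll lower it and creep in.

>>> {"api": "carry_out", "payload": {
  "targets": [
    [0,0.3,0.5,0],
    [0,0.3,0.3,0],
    [0,0,0,0],
    [0,0,0.1,0],
    [0,0,0.1,0],
    [0,0,0,0],
    [0,0,0,0]
  ]
}}

```text
time: 8.1
ee_pos: [0.5578, -0.0223, 0.0515]
tcp_rot: [-90.0, -0.0, -80.3]
contact_force: [-0.1, 0.3, -1.0]
width: 0.0398
```

>>> {"api": "carry_out", "payload": {
  "targets": [
    [0,0,0.1,0],
    [0,0,0.1,0],
    [0,0,0,0],
    [0,0,0,0]
  ]
}}

```text
time: 8.5
ee_pos: [0.5596, -0.0219, 0.0515]
tcp_rot: [-90.0, -0.0, -80.3]
contact_force: [-1.1, 0.3, -2.1]
width: 0.0401
```

>>> {"api": "carry_out", "payload": {
  "targets": [
    [0,0.05,0.1,0],
    [0,0,0.1,0],
    [0,0,0,0],
    [0,0,0,0]
  ]
}}

```text
time: 8.9
ee_pos: [0.5615, -0.0218, 0.0515]
tcp_rot: [-90.0, 0.0, -80.3]
contact_force: [-3.5, -0.2, 5.9]
width: 0.0399
```

>>> {"api": "carry_out", "payload": {
  "targets": [
    [0,0,0.05,0],
    [0,0,0.05,0],
    [0,0,0,0],
    [0,0,0,0]
  ]
}}

```text
time: 9.3
ee_pos: [0.5623, -0.0217, 0.0515]
tcp_rot: [-90.0, 0.0, -80.3]
contact_force: [-4.1, 0.1, 6.0]
width: 0.0397
```

>>> {"api": "carry_out", "payload": {
  "targets": [
    [0,-0.03,0.05,0],
    [0,0,0.05,0],
    [0,0,0,0]
  ]
}}

```text
time: 9.6
ee_pos: [0.5629, -0.0216, 0.0515]
tcp_rot: [-90.1, 0.0, -80.3]
contact_force: [-5.0, -0.2, 6.1]
width: 0.0397
```

>>> {"api": "carry_out", "payload": {
  "targets": [
    [0,0,0.1,0],
    [0,0,0,0],
    [0,0,0,0]
  ]
}}

```text
time: 9.9
ee_pos: [0.563, -0.0215, 0.0515]
tcp_rot: [-90.2, 0.0, -80.3]
contact_force: [-11.1, -0.6, 11.9]
width: 0.0397
```

The holder is against the bar: force jumped to 11 N and motion stopped. I'll relieve the preload and release.

>>> {"api": "carry_out", "payload": {
  "targets": [
    [0,-0.03,-0.1,0],
    [0,0,0,0],
    [0,0,0,0]
  ]
}}

```text
time: 10.2
ee_pos: [0.563, -0.0215, 0.0515]
tcp_rot: [-90.1, -0.0, -80.3]
contact_force: [-5.4, -0.5, 2.8]
width: 0.0399
```

>>> {"api": "carry_out", "payload": {
  "targets": [
    [0,0,0,0],
    [0,0,0,0],
    [0,0,0,0],
    [0,0,0,0],
    [0,0,0,0],
    [0,0,0,0]
  ],
  "jaw": 0.75
}}

```text
time: 10.8
ee_pos: [0.5636, -0.0213, 0.0517]
tcp_rot: [-90.0, -0.0, -80.3]
contact_force: [-0.7, -0.9, -0.0]
width: 0.0647
```

```bash
python3 - <<'E'
from hold import *
s=env.sense(); print(s['time'],s['ee_pos'],s['tcp_rot'],s['contact_force'],s['width'])
f=snap('wrist','w4')
cv2.imwrite('pics/v4.png',cv2.resize(f['color'][60:340,130:430],None,fx=2,fy=2,interpolation=cv2.INTER_CUBIC)[:,:,::-1])
holder(f)
E
```

```text
10.8 [ 0.56361527 -0.02125337  0.05168904] [-8.99924912e+01 -1.64012367e-03 -8.02958972e+01] [-0.65095843 -0.88234444 -0.02109312] 0.064680570882555
blue top n 2324 rect ((-81.06013488769531, -0.12796401977539062), (39.448490142822266, 40.351722717285156), 89.45479583740234) z 75.20092522471202
yellow mean [-9.36557032e+01  5.11598202e-02] min [-113.28454418  -12.22670357] max [-60.05799627  12.94580787]
bar x 5/95% [-73.73720203 -46.90406833] z 67.37507120744775
red [-53.06691955   1.34310125  67.73123629]
deck z 45.432505963824084
```

View pics/v4.png

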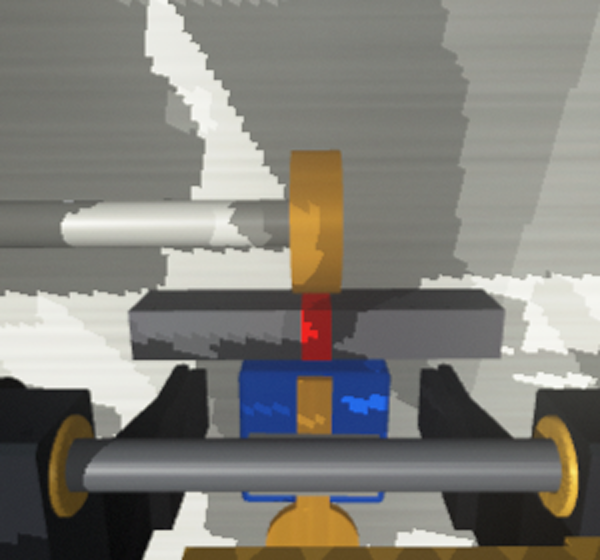

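The picture shows the bar top (130–503, 308–358) with the holder's tip face right up against its front edge, centred on the red mark. Numbers agree: face at −61.1, bar front about −60.9, square within 1°. The fingers are clear, so I'll withdraw up, turn, and look at the lip.

>>> {"api": "carry_out", "payload": {
  "targets": [
    [0,-1,0,0],
    [0,-2,0,0],
    [0,-3,0,0],
    [0,-3,-1,0],
    [0,-4,-2,0],
    [0,-5,-2,0],
    [0,-5,0,0],
    [0,-5,0,0],
    [0,-5,0,0],
    [0,-4,0,0],
    [0,0,0,0]
  ]
}}

```text
time: 11.95
ee_pos: [0.5171, -0.0302, 0.4237]
tcp_rot: [-89.6, 0.0, -80.3]
contact_force: [0.1, 0.1, -1.8]
width: 0.0652
```

>>> {"api": "carry_out", "payload": {
  "targets": [
    [0,0,0,-8],
    [0,0,0,-8],
    [0,0,0,-8],
    [0,0,0,-8],
    [0,0,0,-8],
    [0,0,0,-8],
    [0,0,0,-8],
    [0,0,0,-8],
    [0,0,0,-8],
    [0,0,0,-8],
    [0,0,0,-8],
    [0,0,0,-2]
  ],
  "jaw": 0.32
}}

```text
time: 13.15
ee_pos: [0.5153, -0.03, 0.4181]
tcp_rot: [-90.0, 0.0, 9.9]
contact_force: [0.5, 0.1, 0.4]
width: 0.0279
```

```bash
cat > lip.py <<'E'
from hold import *
def lip(f):
    p,q=cloud(f); c=f['color'].astype(int)
    m=(f['z_map']>0)&(c[...,0]>120)&(c[...,0]>c[...,2]+90)&(c[...,1]<c[...,0]*.62)&(q[...,2]>120)&(q[...,0]>-150)&(q[...,0]<120)&(abs(q[...,1])<115)
    P=q[m]; print('n',len(P))
    for lo,hi in [(-90,-50),(-50,-15),(-15,15),(15,50),(50,90)]:
        S=P[(P[:,1]>lo)&(P[:,1]<hi)]
        if len(S)<20: continue
        print((lo,hi),len(S),'x',np.percentile(S[:,0],[2,50,98]).round(1),'z',np.percentile(S[:,2],[2,50,98]).round(1),'slope',np.polyfit(S[:,2],S[:,0],1)[0].round(3))
E
python3 - <<'E'
from lip import *
s=env.sense(); print(s['time'],s['ee_pos'],s['tcp_rot'],s['contact_force'],s['width'],s['q'])
print('tcp mach',(s['ee_pos'][:2]-t)@R)
for n in ('top','side','wrist'):
    print(n); f=snap(n,n+'5'); lip(f)
E
```

```text
13.15 [ 0.51529219 -0.03003369  0.41813775] [-8.99895854e+01  1.48505388e-02  9.94774665e+00] [0.52494578 0.11257097 0.37962288] 0.027854237976417617 [-56.05245798  -0.6633688   54.92911677  83.98010544   0.53828365
  96.4170627    8.882608  ]
tcp mach [-0.12869438 -0.00032649]
top
n 613
(-90, -50) 123 x [30.8 39.5 48. ] z [276.2 298.8 317.7] slope 0.398
(-50, -15) 105 x [30.8 39.2 47.4] z [275.4 299.6 321.2] slope 0.384
(-15, 15) 97 x [29.9 39.5 47.7] z [278.3 297.6 320.4] slope 0.388
(15, 50) 109 x [30.4 39.4 46.8] z [277.4 297.1 320.4] slope 0.395
(50, 90) 127 x [30.2 39.4 47.6] z [277.6 299.7 318.3] slope 0.384
side
n 1410
(-90, -50) 316 x [30.7 40.5 51.8] z [274.7 296.4 317.3] slope 0.426
(-50, -15) 252 x [30.9 40.8 50.8] z [274.8 297.1 317.5] slope 0.415
(-15, 15) 210 x [29.4 39.8 49.5] z [275.3 296.2 317. ] slope 0.415
(15, 50) 226 x [30.8 40.3 49.6] z [275.1 297.1 317.3] slope 0.404
(50, 90) 246 x [29.4 39.9 49.2] z [274.8 296.3 317.6] slope 0.422
wrist
n 8821
(-90, -50) 790 x [31.  43.6 55.8] z [275.5 305.7 319.6] slope 0.463
(-50, -15) 1569 x [30.7 42.1 55.4] z [275.3 302.1 319.4] slope 0.463
(-15, 15) 1480 x [30.5 41.9 55.3] z [275.5 302.  319.5] slope 0.46
(15, 50) 1921 x [30.1 41.8 55.3] z [275.3 302.4 319.9] slope -0.25
(50, 90) 2446 x [30.3 41.7 55. ] z [275.3 302.5 319.5] slope 0.461
```

The lip is measured consistently in all three views: front face from x 31 at z 275 to x 49 at z 317, so the guard is open about 0.845 rad. I'll move above it and straddle it with a 28 mm opening, and compute the closing arc.

>>> {"api": "carry_out", "payload": {
  "targets": [
    [4.5,0,0,0],
    [4.5,0,0,0],
    [4.5,0,0,0],
    [4.4,0,0,0],
    [0,4,0,0],
    [0,3,0,0],
    [0,1.5,0,0],
    [0,0,0,0]
  ],
  "jaw": 0.32
}}

```text
time: 14.1
ee_pos: [0.6859, 0.0003, 0.3306]
tcp_rot: [-89.9, 0.3, 9.6]
contact_force: [-0.6, 0.6, -0.4]
width: 0.0278
```

```bash
python3 - <<'E'
from lip import *
s=env.sense(); print(s['time'],s['ee_pos'],s['tcp_rot'],s['contact_force'],s['width'])
print('tcp mach',(s['ee_pos'][:2]-t)@R)
f=snap('wrist','w6');g=snap('side','s6')
B=cv2.resize(g['color'][90:230,250:430],(540,420),interpolation=cv2.INTER_CUBIC)
im=cv2.resize(np.hstack([f['color'],B]),None,fx=.72,fy=.72,interpolation=cv2.INTER_AREA)
cv2.imwrite('pics/v6.png',im[:,:,::-1])
pr=None
for a in [.845,.8,.75,.7,.65,.6,.55,.5,.45,.4,.35,.3,.25,.2,.15,.1,.05,0,-.03]:
    c,n=np.cos(a),np.sin(a); S=lambda s:(-190-.423*s,90+.906*s)
    x=94+S(41)[0]*c+S(41)[1]*n; z=70-S(32)[0]*n+S(32)[1]*c
    print(a,'x %.1f z %.1f'%(x,z), '' if pr is None else 'row [%.2f, %.2f]'%((x-pr[0])/10,(pr[1]-z)/10)); pr=(x,z)
E
```

```text
14.1 [6.85923335e-01 3.17044224e-04 3.30611024e-01] [-89.92720885   0.28271448   9.56319389] [-0.57229049  0.55486585 -0.40209461] 0.027807491200088692
tcp mach [0.04461068 0.00090246]
0.845 x 51.5 z 301.2 
0.8 x 40.8 z 298.9 row [-1.07, 0.23]
0.75 x 29.0 z 295.8 row [-1.18, 0.31]
0.7 x 17.3 z 292.1 row [-1.16, 0.37]
0.65 x 5.9 z 287.9 row [-1.14, 0.42]
0.6 x -5.3 z 283.1 row [-1.12, 0.48]
0.55 x -16.3 z 277.8 row [-1.10, 0.53]
0.5 x -27.0 z 272.0 row [-1.07, 0.58]
0.45 x -37.4 z 265.7 row [-1.04, 0.63]
0.4 x -47.5 z 258.9 row [-1.01, 0.68]
0.35 x -57.2 z 251.6 row [-0.97, 0.73]
0.3 x -66.5 z 243.8 row [-0.93, 0.77]
0.25 x -75.4 z 235.6 row [-0.89, 0.82]
0.2 x -83.9 z 227.1 row [-0.85, 0.86]
0.15 x -92.0 z 218.1 row [-0.81, 0.90]
0.1 x -99.6 z 208.7 row [-0.76, 0.94]
0.05 x -106.7 z 199.0 row [-0.71, 0.97]
0 x -113.3 z 189.0 row [-0.66, 1.00]
-0.03 x -117.1 z 182.8 row [-0.37, 0.62]
```

View pics/v6.png

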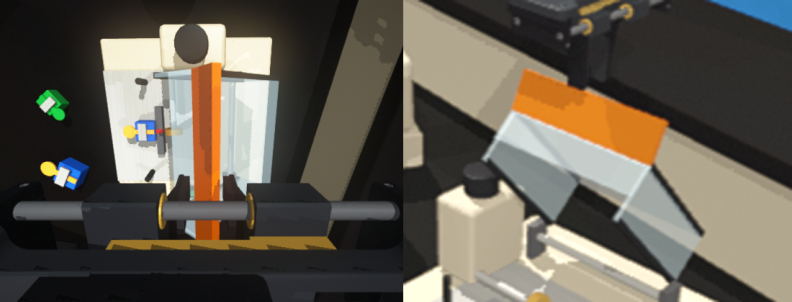

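The lip (193–220, 60–240) lies between the two fingertips (180 and 232). I'll nudge x forward and lower onto it.

>>> {"api": "carry_out", "payload": {
  "targets": [
    [0,0,0,0],
    [0,0,0,0]
  ]
}}

```text
time: 14.4
ee_pos: [0.6871, -0.0002, 0.3346]
tcp_rot: [-90.0, -0.1, 9.6]
contact_force: [0.5, -0.4, 0.1]
width: 0.0277
```

>>> {"api": "carry_out", "payload": {
  "targets": [
    [0.5,0,0,0],
    [0,1,0,0],
    [0,1,0,0],
    [0,1,0,0],
    [0,0.3,0,0],
    [0,0,0,0],
    [0,0,0,0]
  ]
}}

```text
time: 15.1
ee_pos: [0.6917, 0.0008, 0.3004]
tcp_rot: [-90.0, 0.0, 9.7]
contact_force: [-0.6, 0.1, 0.2]
width: 0.028
```

>>> {"api": "carry_out", "payload": {
  "targets": [
    [-0.54,0.12,0,0],
    [-0.54,0.12,0,0],
    [-0.59,0.15,0,0],
    [-0.59,0.15,0,0],
    [-0.58,0.19,0,0],
    [-0.58,0.19,0,0],
    [-0.57,0.21,0,0],
    [-0.57,0.21,0,0],
    [0,0,0,0],
    [0,0,0,0]
  ]
}}

```text
time: 16.1
ee_pos: [0.6466, -0.0067, 0.2869]
tcp_rot: [-89.9, 0.0, 9.7]
contact_force: [-0.1, 0.4, 0.7]
width: 0.0282
```

```bash
python3 - <<'E'
from lip import *
s=env.sense(); print(s['time'],s['ee_pos'],s['tcp_rot'],s['contact_force'],s['width'])
print('tcp mach',(s['ee_pos'][:2]-t)@R)
lip(snap('side','s7'))
E
```

```text
16.1 [ 0.64660519 -0.00669281  0.28689608] [-8.99336249e+01  4.17501137e-02  9.66268930e+00] [-0.10976951  0.37131382  0.67101859] 0.028247082781491795
tcp mach [0.00467366 0.0006033 ]
n 1226
(-90, -50) 304 x [-3.5  3.1 10.3] z [262.2 285.3 306.7] slope 0.235
(-50, -15) 259 x [-4.3  3.3 10.6] z [261.8 285.  307.5] slope -0.014
(-15, 15) 157 x [-11.    2.   13.7] z [262.1 283.9 307. ] slope 0.212
(15, 50) 145 x [-4.6  1.   7. ] z [260.4 276.7 302.3] slope -0.048
(50, 90) 221 x [-3.9  2.   7.9] z [260.8 281.  301.8] slope 0.232
```

The guard is following, now at about 0.67 rad. I'll narrow the jaw and continue.

>>> {"api": "carry_out", "payload": {
  "targets": [
    [-0.56,0.24,0,0],
    [-0.56,0.24,0,0],
    [-0.55,0.26,0,0],
    [-0.55,0.27,0,0],
    [-0.54,0.29,0,0],
    [-0.54,0.29,0,0],
    [-0.52,0.31,0,0],
    [-0.52,0.32,0,0],
    [0,0,0,0],
    [0,0,0,0]
  ],
  "jaw": 0.24
}}

```text
time: 17.15
ee_pos: [0.6034, -0.0143, 0.2645]
tcp_rot: [-89.9, 0.1, 9.6]
contact_force: [-2.6, -0.9, -0.9]
width: 0.0211
```

```bash
python3 - <<'E'
from lip import *
s=env.sense(); print(s['time'],s['ee_pos'],s['tcp_rot'],s['contact_force'],s['width'])
print('tcp mach',(s['ee_pos'][:2]-t)@R)
lip(snap('side','s8'))
E
```

```text
17.15 [ 0.60336892 -0.01428761  0.26451723] [-89.93832955   0.09917112   9.6440939 ] [-2.60239765 -0.89961471 -0.90364689] 0.021089938471136174
tcp mach [-0.03922405  0.00038631]
n 1198
(-90, -50) 278 x [-51.8 -48.8 -45.7] z [228.9 255.6 278.4] slope -0.019
(-50, -15) 237 x [-51.8 -49.1 -45.2] z [229.2 255.5 278.6] slope -0.261
(-15, 15) 139 x [-125.5  -48.9  -43.8] z [229.4 249.1 334.1] slope -0.514
(15, 50) 179 x [-51.9 -49.4 -46. ] z [231.4 253.1 276.5] slope -0.009
(50, 90) 214 x [-52.6 -49.4 -44.6] z [229.4 253.6 277.6] slope -0.015
```

The guard is now resting on the front finger at about 0.42 rad, with −2.6 N of force. Continuing.

>>> {"api": "carry_out", "payload": {
  "targets": [
    [-0.5,0.34,0,0],
    [-0.5,0.34,0,0],
    [-0.49,0.36,0,0],
    [-0.48,0.37,0,0],
    [-0.47,0.38,0,0],
    [-0.46,0.39,0,0],
    [-0.45,0.41,0,0],
    [-0.44,0.41,0,0],
    [-0.43,0.43,0,0],
    [-0.42,0.43,0,0],
    [0,0,0,0],
    [0,0,0,0]
  ]
}}

```text
time: 18.4
ee_pos: [0.5576, -0.022, 0.2259]
tcp_rot: [-89.9, 0.1, 9.6]
contact_force: [-2.8, -0.2, -1.1]
width: 0.0207
```

```bash
python3 - <<'E'
from lip import *
s=env.sense(); print(s['time'],s['ee_pos'],s['tcp_rot'],s['contact_force'],s['width'])
print('tcp mach',(s['ee_pos'][:2]-t)@R)
lip(snap('side','s9'))
E
```

```text
18.4 [ 0.5575683  -0.02198905  0.22588033] [-89.9361352    0.10669262   9.64489581] [-2.7594699 -0.1712425 -1.0889234] 0.020682321199619075
tcp mach [-0.08566753  0.00049536]
n 835
(-90, -50) 209 x [-96.4 -90.8 -82.5] z [190.3 215.8 237.2] slope -0.261
(-50, -15) 165 x [-97.1 -90.6 -82.5] z [190.4 215.6 237.5] slope -0.252
(-15, 15) 87 x [-96.6 -88.4 -80.3] z [189.9 205.7 232.8] slope -0.24
(15, 50) 118 x [-96.3 -89.3 -83. ] z [190.7 209.4 234.4] slope -0.282
(50, 90) 149 x [-98.3 -90.5 -82.6] z [190.6 212.7 235.4] slope -0.302
```

>>> {"api": "carry_out", "payload": {
  "targets": [
    [-0.4,0.45,0,0],
    [-0.4,0.45,0,0],
    [-0.25,0.31,0,0],
    [-0.25,0.31,0,0],
    [-0.25,0.31,0,0],
    [-0.24,0.32,0,0],
    [-0.24,0.32,0,0],
    [-0.23,0.32,0,0],
    [0,0,0,0],
    [0,0,0,0]
  ]
}}

```text
time: 19.45
ee_pos: [0.5353, -0.0257, 0.1979]
tcp_rot: [-89.9, 0.1, 9.6]
contact_force: [-2.6, -0.6, -2.3]
width: 0.0211
```

>>> {"api": "carry_out", "payload": {
  "targets": [
    [-0.22,0.33,0,0],
    [-0.22,0.33,0,0],
    [-0.22,0.34,0,0],
    [-0.2,0.33,0,0],
    [-0.2,0.33,0,0],
    [0,0,0,0],
    [0,0,0,0]
  ]
}}

```text
time: 20.15
ee_pos: [0.5298, -0.0267, 0.1842]
tcp_rot: [-90.0, -0.5, 9.7]
contact_force: [9.7, 1.7, 10.0]
width: 0.0206
```

```bash
python3 - <<'E'
from lip import *
s=env.sense(); print(s['time'],s['ee_pos'],s['tcp_rot'],s['contact_force'],s['width'])
print('tcp mach',(s['ee_pos'][:2]-t)@R)
lip(snap('side','s10'))
E
```

```text
20.15 [ 0.52981895 -0.02668196  0.1842391 ] [-89.98469425  -0.53425543   9.70424684] [ 9.68746898  1.72603439 10.02352718] 0.020635022203922118
tcp mach [-0.11381088  0.00053501]
n 470
(-90, -50) 150 x [-120.8 -112.1 -100.8] z [161.7 185.9 205. ] slope -0.425
(-50, -15) 128 x [-143.6 -112.6 -101. ] z [161.9 188.1 611. ] slope -0.092
(-15, 15) 67 x [-137.2 -110.7 -100.2] z [160.2 182.4 222.4] slope -0.1
(15, 50) 33 x [-121.1 -112.5 -103. ] z [164.2 185.3 202.1] slope -0.475
```

The guard is on its stops: the back finger now pushes against solid resistance (+10 N), and the lip sits at its guard-down position. I'll relieve, open and withdraw upward.

>>> {"api": "carry_out", "payload": {
  "targets": [
    [0.3,-0.4,0,0],
    [0,0,0,0],
    [0,0,0,0],
    [0,0,0,0],
    [0,0,0,0],
    [0,0,0,0]
  ],
  "jaw": 0.65
}}

```text
time: 20.8
ee_pos: [0.5281, -0.027, 0.1855]
tcp_rot: [-89.9, 0.1, 9.6]
contact_force: [-0.2, 0.1, -0.3]
width: 0.0547
```

>>> {"api": "carry_out", "payload": {
  "targets": [
    [0,-1,0,0],
    [0,-2,0,0],
    [0,-3,0,0],
    [0,-4,0,0],
    [0,-5,0,0],
    [0,-5,0,0],
    [0,-5,0,0],
    [0,0,0,0],
    [0,0,0,0]
  ]
}}

```text
time: 21.7
ee_pos: [0.5289, -0.0275, 0.4369]
tcp_rot: [-90.0, -0.1, 9.6]
contact_force: [0.3, -0.3, -0.9]
width: 0.0569
```

```bash
python3 - <<'E'
from lip import *
s=env.sense(); print(s['time'],s['ee_pos'],s['contact_force'],s['width'])
g=snap('side','s11');h=snap('top','t11');w=snap('wrist','w11')
for f in(g,h,w): lip(f)
A=cv2.resize(g['color'][160:320,210:430],(605,440),interpolation=cv2.INTER_CUBIC)
B=cv2.resize(h['color'][110:290,150:370],(538,440),interpolation=cv2.INTER_CUBIC)
cv2.imwrite('pics/v11.png',cv2.resize(np.hstack([A,B]),None,fx=.69,fy=.69,interpolation=cv2.INTER_AREA)[:,:,::-1])
a=load('t0');d=cv2.absdiff(a['color'],h['color']).max(-1)
E
```

```text
21.7 [ 0.52893589 -0.02750283  0.43689598] [ 0.34353586 -0.25440709 -0.92995961] 0.05690269347254545
n 556
(-90, -50) 119 x [-119.  -109.7  -99. ] z [159.9 180.3 200.1] slope -0.48
(-50, -15) 95 x [-119.3 -110.4 -100.6] z [161.1 181.7 199.6] slope -0.466
(-15, 15) 80 x [-119.7 -110.3 -100.5] z [161.3 180.2 199.7] slope -0.468
(15, 50) 89 x [-120.2 -110.8 -101.1] z [161.3 181.4 200.3] slope -0.47
(50, 90) 93 x [-120.3 -111.5 -101.6] z [162.2 182.3 200.2] slope -0.481
n 84
(50, 90) 72 x [-143.6 -110.9 -101.4] z [174.5 197.6 818.5] slope -0.057
n 2459
(-90, -50) 436 x [-119.7 -108.   -94.8] z [168.  197.  207.8] slope -0.566
(-50, -15) 409 x [-119.6 -108.2  -95.3] z [167.7 196.7 208. ] slope -0.56
(-15, 15) 372 x [-119.4 -108.2  -94.1] z [166.1 196.2 207.6] slope -0.551
(15, 50) 457 x [-119.3 -108.4  -94.5] z [166.8 196.4 207.9] slope -0.544
(50, 90) 562 x [-119.2 -108.5  -95.1] z [167.6 196.2 207.8] slope -0.552
```

View pics/v11.png

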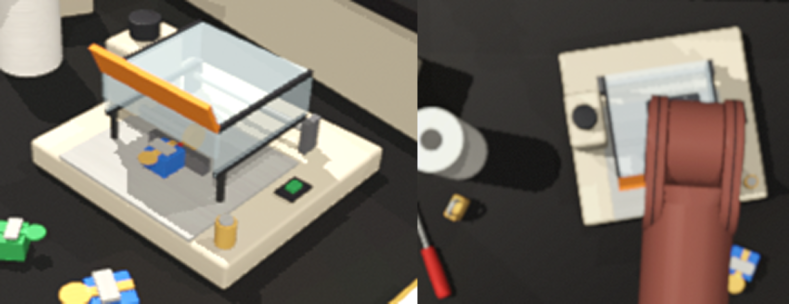

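The picture shows the guard level on both posts (115,125 and 220,188), with the lip leaning 25°. The holder (165,157) is still against the bar, bystanders are in place, and the arm is clear with no force. I'm handing in.

```bash
python3 -c "
from plant import env
print(env.sign_off())"
```

```text
the job is handed in; nothing more can be done
None
```

The job is done and handed in at 21.7 s of the 67 s allowed; the sign-off gave no verdict.

- **Holder:** I gripped the small blue holder on the deck, turned it about 75° and set it against the bar until contact. I then released it with the guard still up, at about 0.84 rad. After release, the wrist camera put its tip face at x = −61.1 mm and the bar front at about −60.9 mm. It was square within about 1° and within 1–2 mm of the red mark.
- **Guard:** I lowered it slowly with the lip held loosely between the fingers, at about 0.25 rad/s and slower near the end. I pressed it lightly onto its stops and withdrew.
- **Last checks:** The final side view puts the lip lean at about 25°, the guard-down value, so the joint is at about 0. The holder still looked flush, though I did not measure it again with the guard down. The cylinder, padlock, screwdriver and paper roll looked unmoved. The cartons were outside my last pictures, but the arm stayed clear of them. The arm was clear, with no contact force.
- **Disagreements:** My top-camera fit of the machine put the bar about 4 mm nearer the robot than the wrist camera did. I placed the holder by contact force, so this did not affect it. The wrist camera's lip slope (about 29°) also differed from the side camera's. It sees the lip's top edge too, so I trusted the side view.

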